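# Sift the agate balls out of the tumbling tray

### The arm

A 7-joint arm with a two-finger parallel gripper is mounted at the origin on the work surface. World frame = base frame: x ahead of the robot, y to its left, z up, the work surface at z = 0. Lengths are in m, angles in rad, forces in N, time in s.
With the tool pointing down it reaches from about 0.425 to 0.825 m from the base axis. Payload 3.6 kg.
Tool frame: the origin (TCP) lies where the fingers leave the gripper's body, on its centre line; the fingertips stand 73 mm ahead of it and the grasp point (between the pads) lies 54 mm ahead of it; z points along the fingers, y is the line along which they close (so a half turn about z gives the same grasp; the last joint's range is limited). The gripper opens to 85 mm and grips with 20 to 120 N. Pads are 22 mm wide; open, the fingers measure 114 mm over their backs; the gripper's body (76 mm by 85 mm) begins 54 mm behind the grasp point. The pads swing forward as they close: fully open they stand 13 mm farther back than shut.
Start: joints at [-1.202, 0.615, -0.013, 1.423, 0.008, 1.103, -0.04], TCP at [0.25, 0.6, 0.304] pointing down, gripper open.
Joint ranges: [-3.12, 3.12], [-0.3, 2.06], [-1.34, 1.32], [0.26, 2.42], [-1.36, 4.5], [0.01, 1.98], [-2.84, 2.84]. Speed limits (rad/s): [2.79, 2.79, 3.14, 3.14, 3.14, 3.14, 3.14].

### API

Orientations are given as a unit quaternion [x, y, z, w].
In Python, from station import arm, snapshot, camera_info, ticket gives the robot as it stands. Calls block until the motion is done:
- arm.movep(position, orientation): joint-space move of the TCP to a pose.
- arm.line_to(position, velocity=0.15, ori=None): straight line of the TCP; ori=None keeps the orientation; velocity is the mean speed in m/s.
- arm.move_j(angles): joint-space move.
- arm.move_gripper(opening, effort=None): opening from 0.0 (shut) to 1.0 (fully open); effort is the grip in N (None keeps the last); returns when the fingers have stopped.
- arm.pause(seconds).
- arm.ik(position, orientation): joint angles nearest the present ones, or None.
- snapshot(name): name is "scene" or "side" or "wrist"; returns the picture (420x560x3 uint8, blue, green, red); there is no depth.
- camera_info(name): a dict with "fx", "fy", "cx", "cy" (pixels), "dist_coeffs" ([k1, k2, p1, p2, k3] as OpenCV has them; the pictures are not rectified), "R" (3x3) and "t" (3): a world point X has camera coordinates R X + t; the wrist camera has in their place "T_tool_cam" (4x4, takes a point from camera to tool coordinates, whose origin is the TCP and whose axes are the flange's). Camera axes: x right, y down, z forward; pixel columns grow to the right and rows downward; lengths in m; the calibration is good to about 2 mm. A picture is of the moment at which its call begins: read the wrist's pose just before it. camera_info takes no time and is no camera call.
A pose or a line that the arm cannot do raises arm.MotionError and nothing moves.
- ticket.finish_job(): hands the job in; it is judged then, once.
Readings, each from a call of its own:
- arm.read_time(): time.
- arm.read_joint_positions(): joint angles.
- arm.read_dq(): joint speeds.
- arm.read_effort(): joint torques, N m.
- arm.read_tool_pos(): TCP position.
- arm.read_eef_rot(): TCP orientation.
- arm.read_ft_force(): force on the tool from outside, world axes, zero at the start.
- arm.read_wrist_torque(): the same for the moment, N m.
- arm.read_opening(): opening from 0.0 (shut) to 1.0 (fully open).
- arm.read_finger_force(): force on a finger pad.
Only numpy, scipy, OpenCV 4.12 (cv2) and the standard library are available. Lean on these libraries where they do the work, as an engineer would, in place of code of your own. Each camera call takes 0.05 s, during which the arm holds its last target. There are 200 camera calls.

### The job

Pick up the slotted scoop with the red handle, scoop both big red-brown agate balls out of the white tray with it while the two little steel balls drop back through the slots and stay in the tray, and tip the agates into the white dish. Then stand the scoop upright on the bench mat again, clear of the tray and the dish. Do not touch the agates with the fingers.

Things in the scene. Friction and masses are not known exactly. Their poses are not given: they have to be found in the camera images.
- scoop: Steel slotted scoop, upright red handle, 150 g (the black-handled one is unslotted, not for this). Origin at bench level under the handle; z up along it, x towards the open nose. Red grip 26 (x) by 14 mm (y), z = 50 to 95 mm: take it across y from above. Back wall at x = 15 mm, 28 mm high; flared side walls x = 14 to 45 mm, 24 mm high, 78 mm wide overall. It extends 13 mm behind the origin.
- scoop_nose (a point): Tip of the scoop's middle bar, 70 mm ahead (x) of its origin, 2 mm above its underside; axes as the scoop. The pan's bottom is three round bars 4 mm thick along x, undersides at z = 0, centred at y = -26, 0, 26 mm, ending level at the nose (22 mm slots, open at the nose).
- tray: White tray fixed to the bench, 240 (x) by 130 (y) by 26 mm high; walls 5, floor 4 mm thick. Origin: centre of underside; x along it, away from the robot. 45 degree guides across the far (+x) corners, 37 mm, 6 mm above the floor: bars pass below. Agates start at x = 45 to 88, steel balls at 0 to 20 mm, the robot's end is free. Pushed along the floor to the far wall, the scoop goes under the agates.
- dish: Round white ceramic bowl, loose, 400 g, 140 mm across the rim, 45 mm high. Origin: centre of its underside, z up. There is also a small black cup, which is not for this.
- agate_a_center (a point): Centre of one red-brown agate ball, 28 mm diameter, 30 g (too big for the slots); read its position only, it rolls
- agate_b_center (a point): Centre of the other red-brown agate ball, the same; read its position only, it rolls
- shot_a_center (a point): Centre of one dark steel ball, 14 mm diameter, 11 g (falls through the slots); read its position only, it rolls
- shot_b_center (a point): Centre of the other dark steel ball, the same; read its position only, it rolls
Things that resemble listed ones, but are neither listed nor needed, are in the scene too. What is shaped like the dish but purple is not meant.

How it is judged:
By the outcome, as a careful person would: the job done as asked, in the order asked, and still so for the second after the job is handed in, with the robot touching nothing.
It also fails if it takes over 61 s, if anything falls off the work surface, if the arm or the gripper's body presses on something with over 40 N, if the wrist force passes 120 N, or if a joint passes its speed limit or range.

## Working session

There is one attempt and no reset: what is moved stays moved. The work goes in short steps, each a Python script; the robot and the scene stay as the last script left them, time stands still between calls to the robot, and variables do not carry over. Pictures are saved under pics/ and viewed, at most 12 in all, crops included, and the job is handed in when it is done.

```bash
mkdir -p pics; ls
python3 - <<'E'
from station import arm, snapshot, camera_info
import cv2, numpy as np
a=snapshot("scene");b=snapshot("side")
cv2.imwrite("pics/scene0.png",a);cv2.imwrite("pics/side0.png",b)
for n in("scene","side","wrist"):print(n,camera_info(n))
print(arm.read_time(),arm.read_tool_pos(),arm.read_eef_rot())
E
```

```text
pics
scene {'fx': 481.3751087041387, 'fy': 481.3751087041387, 'cx': 283.8609070077446, 'cy': 201.3946529512471, 'dist_coeffs': array([-0.05224669,  0.        ,  0.        ,  0.        ,  0.        ]), 'R': array([[ 0.74278869,  0.66952241, -0.00216871],
       [ 0.40209811, -0.44868524, -0.79812196],
       [-0.53533361,  0.59196393, -0.60249202]]), 't': array([-0.39561784, -0.15807497,  1.29224315])}
side {'fx': 472.4830263388421, 'fy': 472.4830263388421, 'cx': 274.29270438839154, 'cy': 194.79605786266663, 'dist_coeffs': array([-0.1332004,  0.       ,  0.       ,  0.       ,  0.       ]), 'R': array([[ 0.8813923 , -0.4718449 , -0.02258333],
       [-0.3198706 , -0.56096415, -0.76354569],
       [ 0.3476067 ,  0.68020704, -0.64535879]]), 't': array([-0.43179795,  0.19555364,  0.9504375 ])}
wrist {'fx': 365.04841704664796, 'fy': 365.04841704664796, 'cx': 279.8512548009767, 'cy': 209.22588950455608, 'dist_coeffs': array([-0.01291237,  0.        ,  0.        ,  0.        ,  0.        ]), 'T_tool_cam': array([[ 3.48746836e-05, -9.48658153e-01, -3.16303190e-01,
         8.23173841e-02],
       [ 9.99999476e-01,  3.56782086e-04, -9.59805590e-04,
         6.55257183e-04],
       [ 1.02337871e-03, -3.16302990e-01,  9.48657668e-01,
        -7.07440628e-02],
       [ 0.00000000e+00,  0.00000000e+00,  0.00000000e+00,
         1.00000000e+00]])}
0.1 [0.24980565 0.59950771 0.30286952] [ 1.96111268e-01  9.80580958e-01 -1.14397106e-03 -2.16782820e-04]
```

View pics/scene0.png

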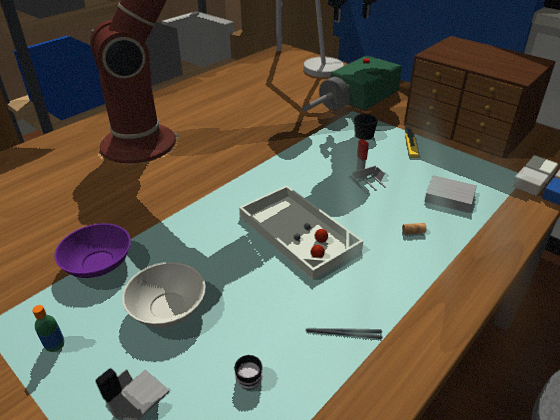

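View pics/side0.png

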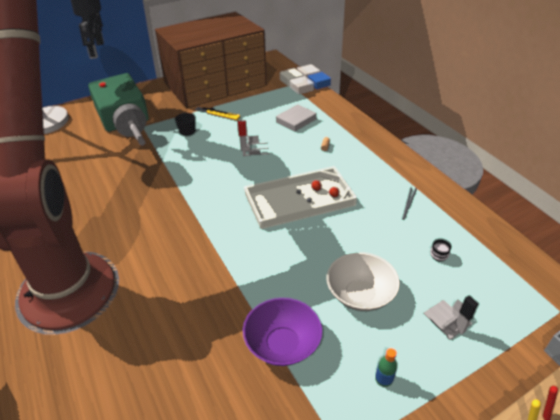

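The scene view shows the red-handled slotted scoop at about (363,150) and the black-handled unslotted one at (110,385), so the red one is meant. The white dish is at (165,293) and the purple bowl, which isn't needed, at (93,250). The tray is centred near (300,232), with agates at (321,236) and (317,252) and shot at (307,227) and (297,237). The side view agrees, with the scoop at (242,128), dish at (363,282) and tray at (300,198).

```bash
cat > h.py <<'E'
from station import arm, snapshot, camera_info
import cv2, numpy as np
from scipy.spatial.transform import Rotation as Rn
def cam(name):
    c=camera_info(name); K=np.array([[c['fx'],0,c['cx']],[0,c['fy'],c['cy']],[0,0,1]])
    if name=="wrist":
        T=np.eye(4);T[:3,:3]=Rn.from_quat(arm.read_eef_rot()).as_matrix();T[:3,3]=arm.read_tool_pos()
        W=T@c['T_tool_cam'];R=W[:3,:3].T;t=-R@W[:3,3]
    else: R,t=c['R'],c['t']
    return K,c['dist_coeffs'],R,t
def ray(C,px):
    K,d,R,t=C; u=cv2.undistortPoints(np.array([[px]],float),K,d)[0,0]
    return -R.T@t, R.T@np.array([u[0],u[1],1])
def onplane(C,px,z):
    o,d=ray(C,px); return o+d*(z-o[2])/d[2]
def tri(rays):
    A=0;b=0
    for o,d in rays:
        d=d/np.linalg.norm(d);P=np.eye(3)-np.outer(d,d);A=A+P;b=b+P@o
    return np.linalg.solve(A,b)
def proj(C,X):
    K,d,R,t=C; return cv2.projectPoints(np.array(X,float).reshape(-1,3),cv2.Rodrigues(R)[0],t,K,d)[0][:,0]
def blobs(m,amin=20):
    n,l,s,c=cv2.connectedComponentsWithStats(m.astype(np.uint8))
    return [(c[i].round(1).tolist(),s[i].tolist()) for i in range(1,n) if s[i,4]>=amin],l
def redmask(im):
    h=cv2.cvtColor(im,cv2.COLOR_BGR2HSV); return ((h[...,0]<8)|(h[...,0]>174))&(h[...,1]>150)&(h[...,2]>60)
def whitemask(im):
    h=cv2.cvtColor(im,cv2.COLOR_BGR2HSV); return (h[...,1]<45)&(h[...,2]>90)
E
python3 - <<'E'
from h import *
im={n:cv2.imread(f"pics/{n}0.png") for n in("scene","side")}
for n in im:
    print(n,blobs(redmask(im[n]),15)[0])
    print('white',[b for b in blobs(whitemask(im[n]),400)[0]])
S=cam("scene");D=cam("side")
print("handle",tri([ray(S,(363,149)),ray(D,(242,128))]))
for p in((240,212),(289,189),(361,241),(314,275)):print("tray",onplane(S,p,.026))
for p in((321,236),(317,252)):print("ag",onplane(S,p,.018))
for p in((307,227),(297,237)):print("shot",onplane(S,p,.011))
# dish rim
for n,C in(("scene",S),("side",D)):
    bb,l=blobs(whitemask(im[n]),400)
    print(n,proj(C,[[.55,.1,.04]]))
E
```

```text
scene [([164.2, 132.1], [161, 129, 7, 7, 18]), ([106.1, 143.7], [101, 134, 11, 20, 56]), ([362.4, 147.6], [358, 139, 10, 21, 115]), ([320.6, 233.6], [315, 229, 12, 11, 96]), ([316.6, 249.9], [311, 245, 13, 11, 104])]
white [([323.1, 64.1], [304, 57, 39, 15, 443]), ([535.2, 171.1], [508, 156, 50, 33, 759]), ([449.7, 190.4], [426, 175, 51, 33, 1051]), ([302.0, 230.1], [239, 185, 125, 95, 4533]), ([164.4, 293.7], [122, 261, 84, 63, 3722]), ([143.9, 390.6], [121, 370, 49, 44, 1121]), ([550.8, 399.5], [539, 371, 21, 49, 750])]
side [([102.0, 84.3], [100, 83, 5, 4, 18]), ([241.6, 127.8], [239, 122, 6, 13, 75]), ([315.7, 185.0], [312, 181, 8, 9, 59]), ([333.6, 191.7], [330, 188, 8, 9, 55]), ([549.8, 402.6], [543, 386, 15, 34, 277])]
white [([346.5, 224.6], [146, 0, 414, 420, 80284]), ([52.7, 117.2], [42, 105, 25, 28, 508])]
handle [0.53680165 0.27060455 0.07150805]
tray [ 0.44959726 -0.04521352  0.026     ]
tray [0.47117544 0.08538361 0.026     ]
tray [0.69091224 0.04876914 0.026     ]
tray [ 0.68053457 -0.08320607  0.026     ]
ag [0.61817876 0.01579583 0.018     ]
ag [ 0.64150494 -0.02579691  0.018     ]
shot [0.57432666 0.02506766 0.011     ]
shot [ 0.5793492  -0.01233363  0.011     ]
scene [[321.03026993 195.00524574]]
side [[276.23954599 168.06148585]]
```

```bash
cat >> h.py <<'E'
def down(psi): return (Rn.from_euler('z',psi)*Rn.from_euler('x',np.pi))
E
python3 - <<'E'
from h import *
S=cam("scene");D=cam("side")
a,b=onplane(S,(361,172),.0),onplane(S,(381,186),.0);print(a,b,np.degrees(np.arctan2(*(b-a)[1::-1])))
print("cup",onplane(S,(365,137),0),tri([ray(S,(365,119)),ray(D,(185,118))]))
for px in((123,293),(205,293),(164,264),(164,314)):print("dish",onplane(S,px,.045))
bot=tri([ray(S,(164,290)),ray(D,(363,280))]);print(bot)
q0=Rn.from_quat(arm.read_eef_rot()).as_matrix();print("toolx",q0[:,0])
for psi in np.radians(np.arange(-180,180,30)):
    s=arm.ik([.535,.27,.25],down(psi).as_quat()); print(round(np.degrees(psi)), None if s is None else np.round(s,2))
E
python3 - <<'E'
import cv2
a=cv2.imread('pics/scene0.png')[105:205,320:430];cv2.imwrite('pics/c1.png',cv2.resize(a,None,fx=5,fy=5,interpolation=cv2.INTER_CUBIC))
E
```

```text
[0.5309204  0.28378466 0.        ] [0.60005537 0.26605682 0.        ] -14.382117329352443
cup [0.43981887 0.43457319 0.        ] [0.43023406 0.4395404  0.04823061]
dish [ 0.47998634 -0.34570087  0.045     ]
dish [ 0.58242964 -0.2524781   0.045     ]
dish [ 0.47498614 -0.2566856   0.045     ]
dish [ 0.56785091 -0.32633198  0.045     ]
[ 0.5247272  -0.2965747   0.04200545]
toolx [-9.23080647e-01  3.84606446e-01 -2.35450206e-05]
-180 [-0.45  0.59 -0.09  1.64  0.06  0.91  1.01]
-150 [-0.37  0.6  -0.22  1.64  0.16  0.92  1.45]
-120 [-0.28  0.61 -0.37  1.64  0.26  0.94  1.88]
-90 [-0.2   0.64 -0.51  1.64  0.36  0.96  2.31]
-60 [-0.12  0.67 -0.65  1.63  0.46  1.    2.75]
-30 [-1.09  0.85  1.13  1.67 -0.83  1.18 -1.84]
0 [-0.9   0.67  0.68  1.66 -0.49  0.99 -1.62]
30 [-0.83  0.64  0.55  1.66 -0.4   0.95 -1.19]
60 [-0.75  0.62  0.41  1.65 -0.29  0.93 -0.76]
90 [-0.67  0.6   0.28  1.65 -0.2   0.91 -0.32]
120 [-0.6   0.59  0.16  1.65 -0.11  0.91  0.12]
150 [-0.52  0.59  0.03  1.65 -0.02  0.91  0.56]
```

View pics/c1.png

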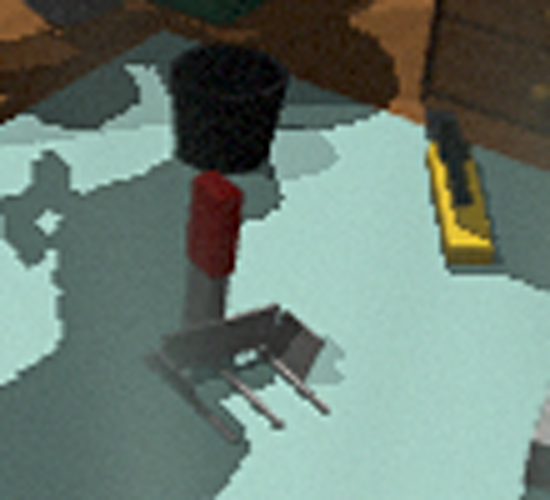

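The crop confirms the scoop: red grip, three bars with open slots, and the nose tip at crop (280,425), which is scene (376,190).

Run:
```python
from h import *
S=cam("scene")
n=onplane(S,(376,190),.002);yaw=np.arctan2(n[1]-.2706,n[0]-.5368);print(n,np.degrees(yaw))
arm.movep([.55,.262,.26],down(yaw+np.pi).as_quat())
C=cam("wrist");np.save("w1.npy",np.array(C,dtype=object),allow_pickle=True)
im=snapshot("wrist");cv2.imwrite("pics/w1.png",im)
print(arm.read_time(),arm.read_joint_positions(),blobs(redmask(im),50)[0])
```

```text
[0.60160519 0.24207011 0.002     ] -23.761055424470445
1.8167 [-0.48910689  0.59294042  0.00882715  1.60506025 -0.00784112  0.94315303
  0.68232231] [([277.3, 186.4], [267, 163, 21, 47, 895]), ([81.6, 335.7], [69, 324, 28, 27, 471])]
```

View pics/w1.png

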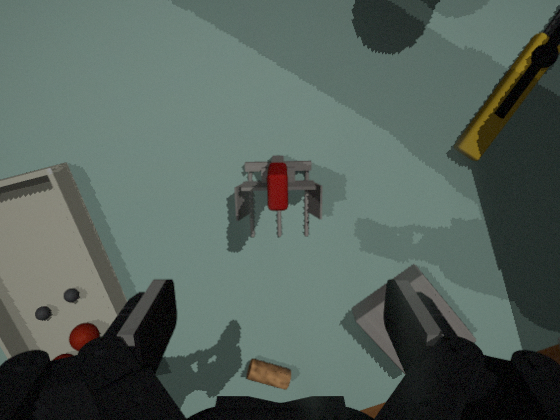

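The wrist view shows the scoop with its grip at (277,186) and its three bar tips at (251,236), (279,237) and (306,236). It is nearly aligned with the image, and there is nothing close by to hit.

Run:
```python
from h import *
C=tuple(np.load("w1.npy",allow_pickle=True))
g=onplane(C,(277.3,186.4),.0725);n=onplane(C,(279,237),.002)
l=onplane(C,(251,236),.002);r=onplane(C,(306,236),.002);y=l-r
yy=np.arctan2(r[1]-l[1],r[0]-l[0])
b=onplane(C,(277.5,161),.002)
print(g,n,np.linalg.norm((n-g)[:2]),np.linalg.norm(y),np.degrees(np.arctan2(*(n-g)[1::-1])),np.degrees(yy)-90,np.degrees(yy)+90)
print("nose-back dir",np.degrees(np.arctan2(*(n-b)[1::-1])),np.linalg.norm(n-b))
```

```text
[0.53586989 0.2686225  0.0725    ] [0.60002026 0.24178862 0.002     ] 0.06953651831088453 0.05354128000808997 -22.69938467722681 -23.580699110787364 156.41930088921265
nose-back dir -22.568940685245796 0.07476684814151972
```

Run:
```python
from h import *
yaw=np.radians(-22.9);q=down(yaw+np.pi).as_quat()
arm.movep([.5359,.2686,.19],q)
arm.line_to([.5359,.2686,.1265],velocity=.1)
arm.move_gripper(0.0,effort=90)
print(arm.read_opening(),arm.read_finger_force(),arm.read_ft_force())
arm.line_to([.5359,.2686,.25],velocity=.15)
print(arm.read_opening(),arm.read_ft_force())
arm.movep([.55,.15,.34],down(np.radians(-9)+np.pi).as_quat())
C=cam("wrist");np.save("w2.npy",np.array(C,dtype=object),allow_pickle=True)
im=snapshot("wrist");cv2.imwrite("pics/w2.png",im)
print(arm.read_time())
```

```text
0.15302178565402436 87.84324645996094 [ 0.64096179 -0.29383852  2.41136428]
0.15085655061986175 [ 0.60645006  0.15057493 -1.97087927]
5.3167
```

View pics/w2.png

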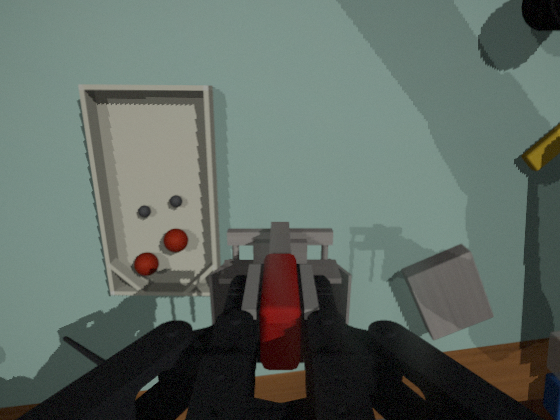

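The wrist view shows the held scoop and the tray to its left. The rim corners are near (80,86), (211,86), (219,296) and (110,296), the agates are at (176,240) and (146,264), and the shot at (176,201) and (144,211). The guides run across both far corners.

Run:
```python
from h import *
C=tuple(np.load("w2.npy",allow_pickle=True))
P=np.array([onplane(C,p,.026) for p in((80,86),(211,86),(219,296),(110,296))])[:,:2]
print(P.round(4));M=np.array([[-.12,-.065],[-.12,.065],[.12,.065],[.12,-.065]])
# order: image right = +y?
T,_=cv2.estimateAffinePartial2D(M,P);R,_=None,None
a=M-M.mean(0);b=P-P.mean(0);th=np.arctan2((a[:,0]*b[:,1]-a[:,1]*b[:,0]).sum(),(a*b).sum());c=P.mean(0)
print("tray",c.round(4),np.degrees(th)); Rt=np.array([[np.cos(th),-np.sin(th)],[np.sin(th),np.cos(th)]])
print("res mm",((P-c)@Rt-M).round(4)*1e3)
for n,p,z in(("agA",(176,240),.018),("agB",(146,264),.018),("sh",(176,201),.011),("sh",(144,211),.011),("gl1",(110,262),.026),("gl2",(148,289),.026),("gr1",(185,292),.026),("gr2",(216,262),.026)):
    print(n,((onplane(C,p,z)[:2]-c)@Rt*1e3).round(1))
im=cv2.imread("pics/w2.png")[240:310,90:230];cv2.imwrite("pics/c2.png",cv2.resize(im,None,fx=5,fy=5,interpolation=cv2.INTER_CUBIC))
```

```text
[[ 0.4342 -0.0334]
 [ 0.4552  0.0963]
 [ 0.6912  0.0543]
 [ 0.6708 -0.0759]]Traceback (most recent call last):
  File "<stdin>", line 6, in <module>
cv2.error: OpenCV(4.12.0) /io/opencv/modules/calib3d/src/ptsetreg.cpp:1108: error: (-215:Assertion failed) count >= 0 && to.checkVector(2) == count in function 'estimateAffinePartial2D'
```

Run:
```python
from h import *
C=tuple(np.load("w2.npy",allow_pickle=True))
P=np.array([onplane(C,p,.026) for p in((80,86),(211,86),(219,296),(110,296))])[:,:2]
M=np.array([[-.12,-.065],[-.12,.065],[.12,.065],[.12,-.065]])
a=M-M.mean(0);b=P-P.mean(0);th=np.arctan2((a[:,0]*b[:,1]-a[:,1]*b[:,0]).sum(),(a*b).sum());c=P.mean(0)
print("tray",c.round(4),np.degrees(th)); Rt=np.array([[np.cos(th),-np.sin(th)],[np.sin(th),np.cos(th)]])
print("res mm",((P-c)@Rt-M).round(4)*1e3)
for n,p,z in(("agA",(176,240),.018),("agB",(146,264),.018),("sh",(176,201),.011),("sh",(144,211),.011),("gl1",(110,262),.026),("gl2",(148,289),.026),("gr1",(185,292),.026),("gr2",(216,262),.026)):
    print(n,((onplane(C,p,z)[:2]-c)@Rt*1e3).round(1))
S=cam("scene");Sd=cam("side")
im=cv2.imread("pics/w2.png")[240:310,90:230];im=cv2.resize(im,None,fx=5,fy=5,interpolation=cv2.INTER_CUBIC)
cv2.imwrite("pics/c2.png",im)
```

```text
tray [0.5629 0.0103] -9.892834087577068
res mm [[ 0.8 -0.2]
 [-0.8  1.2]
 [-1.2  0.4]
 [ 1.2 -1.4]]
agA [50.  16.6]
agB [ 81.6 -21.6]
sh [ 4.6 18.1]
sh [ 17.2 -19.9]
gl1 [ 75.6 -60.3]
gl2 [110.7 -19.4]
gr1 [114.   24.7]
gr2 [73.6 63.6]
```

View pics/c2.png

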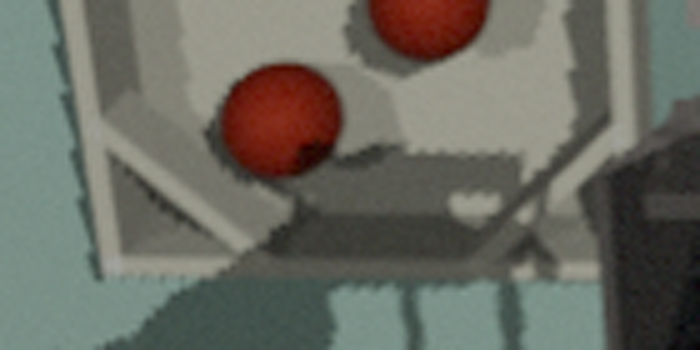

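The crop shows the guides at full rim height with legs of about 37 mm, meeting the far wall at |y| ≈ 23 mm. I'll check the tray pose against the scene and side views and get the dish centre from its rim.

Run:
```python
from h import *
S=cam("scene");D=cam("side")
th=np.radians(-9.89);c=np.array([.5629,.0103]);R=np.array([[np.cos(th),-np.sin(th)],[np.sin(th),np.cos(th)]])
M=np.array([[-.12,-.065],[-.12,.065],[.12,.065],[.12,-.065]])
for z in(0,.026):
    X=np.c_[M@R.T+c,np.full(4,z)];print(z,proj(S,X).round(0).tolist(),proj(D,X).round(0).tolist())
im=cv2.imread("pics/scene0.png");bb,l=blobs(whitemask(im),400)
m=(l==[i for i in range(1,l.max()+1) if l[293,150]==i or l[285,135]==i][0]).astype(np.uint8)
k=max(cv2.findContours(m,0,2)[0],key=cv2.contourArea)
# rim: cast contour points of upper part to rim plane; circle fit
pts=np.array([onplane(S,p,.045)[:2] for p in k[:,0]])
h=cv2.convexHull(k)[:,0]
t=np.linspace(0,2*np.pi,60)
from scipy.optimize import least_squares
E_=np.array([onplane(S,p,.045)[:2] for p in h])
r=least_squares(lambda v:np.hypot(E_[:,0]-v[0],E_[:,1]-v[1])-.07,[.52,-.295],loss='soft_l1',f_scale=.002)
print(r.x,r.fun.round(3))
```

```text
0 [[240.0, 216.0], [287.0, 194.0], [362.0, 250.0], [312.0, 280.0]] [[259.0, 228.0], [244.0, 193.0], [333.0, 173.0], [355.0, 204.0]]
0.026 [[239.0, 206.0], [287.0, 185.0], [363.0, 240.0], [313.0, 270.0]] [[259.0, 220.0], [244.0, 185.0], [334.0, 165.0], [356.0, 196.0]]
[ 0.52551396 -0.29543374] [ 0.001 -0.     0.    -0.    -0.     0.     0.    -0.     0.     0.
  0.001  0.     0.     0.     0.     0.     0.001 -0.    -0.     0.
  0.     0.     0.    -0.    -0.    -0.     0.     0.     0.    -0.
 -0.     0.     0.001  0.     0.001  0.001]
```

```bash
cat >> h.py <<'E'
TH=np.radians(-9.89);TC=np.array([.5629,.0103]);H=.1265
def tray(x,y,z): return np.array([TC[0]+x*np.cos(TH)-y*np.sin(TH),TC[1]+x*np.sin(TH)+y*np.cos(TH),z])
def tool(p_s,yaw,up):   # scoop pose (origin, yaw, nose-up pitch rad) -> TCP pose
    Rs=Rn.from_euler('z',yaw)*Rn.from_euler('y',-up)
    return np.asarray(p_s)+Rs.apply([0,0,H]), (Rs*Rn.from_euler('z',np.pi)*Rn.from_euler('x',np.pi)).as_quat()
def about(pt_s,pt_w,yaw,up): # place scoop-frame point at a world point
    Rs=Rn.from_euler('z',yaw)*Rn.from_euler('y',-up); return tool(np.asarray(pt_w)-Rs.apply(pt_s),yaw,up)
E
python3 - <<'E'
from h import *
for up in (0,10,20,30,40):
    p,q=about([-.013,0,0],tray(.025,0,.02),TH,np.radians(up));s=arm.ik(p,q);print(up,p.round(3),None if s is None else np.round(s,2))
dish=np.array([.5255,-.2954,.06])
for yd in (-60,-30,-10,10,30,60,90,120,150,180,-150,-120,-90):
  o=[]
  for up in (25,0,-25,-45,-60):
    y=np.radians(yd);p,q=about([.07,0,.002],dish,y,np.radians(up));o.append(arm.ik(p,q) is not None)
  print(yd,o)
p,q=tool(tray(-.092,0,.06),TH,0);arm.movep(p,q)
for z in(.010,.006,.005,.004,.003,.002):
    p,q=tool(tray(-.092,0,z),TH,0);arm.line_to(p,velocity=.1 if z==.01 else .02,ori=q);f=arm.read_ft_force();print(z,f.round(2))
    if f[2]>2:break
print(arm.read_time(),arm.read_tool_pos(),p)
E
```

```text
0 [0.6   0.004 0.146] [-0.02  0.72 -0.03  1.73  0.04  0.69  1.32]
10 [0.579 0.008 0.147] [-0.07  0.66 -0.    1.91  0.11  0.4   1.24]
20 [0.557 0.011 0.143] [-0.18  0.63  0.12  2.09  0.22  0.09  1.09]
30 [0.536 0.015 0.136] [ 0.56  0.95 -1.15  2.23  1.87  1.01 -0.39]
40 [0.517 0.018 0.125] [ 0.51  1.03 -1.15  2.38  2.14  1.24 -0.65]
-60 [True, True, True, True, False]
-30 [True, True, True, True, False]
-10 [True, True, True, True, False]
10 [True, True, True, True, True]
30 [True, True, True, True, True]
60 [True, True, True, True, True]
90 [True, True, True, True, True]
120 [True, True, True, True, True]
150 [True, True, True, True, False]
180 [True, True, True, True, True]
-150 [True, True, True, True, True]
-120 [True, True, True, True, True]
-90 [True, True, True, True, True]
0.01 [ 0.16  0.84 -1.61]
0.006 [ 0.27  0.01 -1.11]
0.005 [-0.35 -0.79 -1.54]
0.004 [-0.19 -0.34  1.46]
0.003 [-1.61 -1.53  8.78]
7.925 [0.47240309 0.02606363 0.13060534] [0.47226718 0.02610166 0.1295    ]
```

Run:
```python
from h import *
z=.0037
p,q=tool(tray(-.05,0,z),TH,0);arm.line_to(p,velocity=.08,ori=q);print(arm.read_ft_force().round(2))
p,q=tool(tray(.036,0,z),TH,0);arm.line_to(p,velocity=.06,ori=q);print(arm.read_ft_force().round(2))
x=.036
u=np.array([np.cos(TH),np.sin(TH)])
while x<.050:
    x+=.002;p,q=tool(tray(x,0,z),TH,0);arm.line_to(p,velocity=.03,ori=q);f=arm.read_ft_force();a=arm.read_tool_pos()
    print(round(x,3),f.round(1),((a[:2]-TC)@u).round(4))
    if f[:2]@u<-8:break
im=snapshot("scene");w=snapshot("wrist");s=snapshot("side")
c=cv2.resize(im[180:290,235:375],None,fx=4,fy=4,interpolation=cv2.INTER_CUBIC)
cv2.imwrite("pics/c3.png",c);cv2.imwrite("pics/w3.png",w);cv2.imwrite("pics/s3.png",s)
print(arm.read_time())
```

```text
[ 0.34 -0.25  5.  ]
[-6.95 -0.37 11.53]
0.038 [-5.9 -0.4 11.4] 0.0358
0.04 [-6.2 -0.7  9.8] 0.0378
0.042 [-5.3 -0.2 10.3] 0.0398
0.044 [-5.6  0.3 10.5] 0.0418
0.046 [-6.6  0.7 10. ] 0.0439
0.048 [-6.9  0.5 10.8] 0.0458
0.05 [-8.9 -0.1 14.1] 0.0465
12.0833
```

View pics/c3.png

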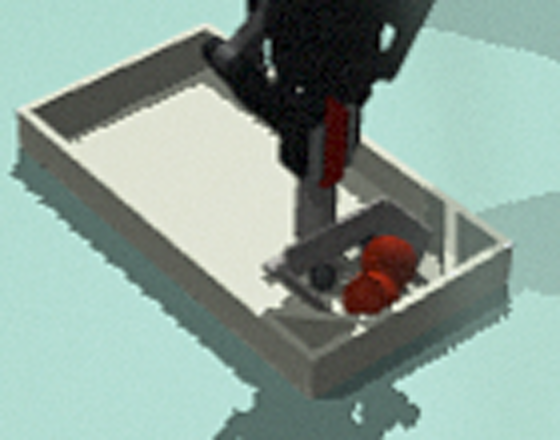

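The nose is at the far wall. Both agates sit over the bars at crop (388,260) and (370,295), with a shot behind them on the floor at (322,275). I'll get their tray coordinates, then back off a little and tilt.

Run:
```python
from h import *
S=cam("scene");D=cam("side");u=np.array([[np.cos(TH),np.sin(TH)],[-np.sin(TH),np.cos(TH)]])
for p in((332,245),(327.5,253.7)):print((u@(onplane(S,p,.018)[:2]-TC)*1e3).round(1))
s=cv2.imread("pics/s3.png");
for b in blobs(redmask(s),8)[0]:
    if 280<b[0][0]<370 and 150<b[0][1]<220: print(b,(u@(onplane(D,b[0],.018)[:2]-TC)*1e3).round(1))
w=cv2.imread("pics/w3.png");C=cam("wrist");print(blobs(redmask(w),30)[0])
```

```text
[86.8 14.1]
[99.6 -9.4]
([313.8, 164.8], [313, 162, 3, 7, 13]) [77.1 94.1]
([333.8, 184.9], [325, 179, 19, 13, 138]) [92.4  0.3]
[([279.7, 297.6], [260, 254, 41, 89, 2647])]
```

Run:
```python
from h import *
p,q=tool(tray(.0385,0,.0042),TH,0);arm.line_to(p,velocity=.03,ori=q);print(arm.read_ft_force().round(1))
for up in (2,4,7,10,14,18):
    p,q=about([-.013,0,0],tray(.0255,0,.0048),TH,np.radians(up));arm.line_to(p,velocity=.05,ori=q);f=arm.read_ft_force();print(up,f.round(1))
    if abs(f).max()>40:break
im=snapshot("scene");s=snapshot("side")
c=np.vstack([cv2.resize(im[180:290,235:375],None,fx=4,fy=3,interpolation=cv2.INTER_CUBIC)[:300],cv2.resize(s[140:240,230:370],(560,300),interpolation=cv2.INTER_CUBIC)])
cv2.imwrite("pics/c4.png",c);print(arm.read_time(),arm.read_joint_positions().round(2))
```

```text
[ 0.3 -0.7  4.2]
2 [ 1.2  0.3 -1. ]
4 [ 0.2  0.2 -2. ]
7 [-0.  -0.3 -1.3]
10 [-0.7  0.7 -1.3]
14 [ 0.3  0.6 -2.3]
18 [ 0.7  0.5 -2. ]
14.4333 [-0.16  0.66  0.11  2.06  0.12  0.12  1.2 ]
```

View pics/c4.png

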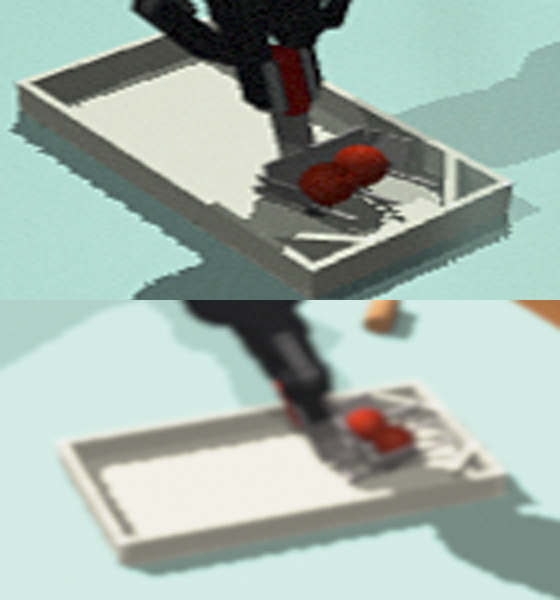

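Both agates have rolled back against the rear of the pan. Next I'll lift, check that the shot stayed behind, and plan the carry.

Run:
```python
from h import *
U=np.radians(18)
p,q=about([-.013,0,0],tray(.018,0,.10),TH,U);arm.line_to(p,velocity=.08,ori=q);arm.pause(.3)
print(arm.read_ft_force().round(2))
im=snapshot("scene")
cv2.imwrite("pics/c5.png",cv2.resize(im[140:290,225:375],None,fx=4,fy=4,interpolation=cv2.INTER_CUBIC));print(arm.read_time(),arm.read_joint_positions().round(2))
C=np.array([.5255,-.2954])
for yd in (-50,-40,-29,-20,-10,0,10,20,40,90,120,150,180,-150,-120,-90):
  y=np.radians(yd);d=np.array([np.cos(y),np.sin(y)])
  print(yd,end=' ')
  for up,z in((18,.09),(0,.058),(-25,.052),(-45,.05),(-55,.05)):
    n=np.r_[C-.015*d,z];s=arm.ik(*about([.07,0,.002],n,y,np.radians(up)));print(None if s is None else np.round(s,1).tolist(),end=' ')
  print()
```

```text
[-0.37  0.24 -1.67]
16.125 [-0.16  0.49  0.09  2.    0.11  0.35  1.21]
-50 [0.1, 0.5, 0.3, 2.2, 0.1, 0.2, 1.0] [0.3, 0.6, 0.1, 1.9, -0.1, 0.6, 1.2] [0.6, 0.8, -0.1, 1.5, -0.1, 1.3, 1.2] [0.6, 1.0, -0.2, 1.1, -0.1, 1.8, 1.2] None 
-40 [0.2, 0.5, 0.2, 2.2, 0.1, 0.1, 1.2] [0.4, 0.6, 0.0, 1.9, -0.0, 0.6, 1.3] [0.6, 0.8, -0.1, 1.5, -0.0, 1.3, 1.3] [0.6, 1.0, -0.2, 1.1, -0.0, 1.8, 1.3] None 
-29 [0.5, 0.5, -0.0, 2.2, 0.1, 0.1, 1.4] [0.5, 0.6, -0.0, 1.9, 0.0, 0.6, 1.5] [0.6, 0.8, -0.1, 1.5, 0.1, 1.3, 1.5] [0.6, 1.0, -0.2, 1.1, 0.1, 1.8, 1.5] None 
-20 [0.7, 0.5, -0.2, 2.2, 0.2, 0.1, 1.6] [0.6, 0.6, -0.1, 1.9, 0.1, 0.6, 1.6] [0.6, 0.8, -0.2, 1.5, 0.1, 1.3, 1.6] [0.5, 1.0, -0.2, 1.1, 0.2, 1.8, 1.6] None 
-10 [0.9, 0.5, -0.3, 2.2, 0.2, 0.2, 1.8] [0.6, 0.6, -0.2, 1.9, 0.1, 0.6, 1.8] [0.5, 0.8, -0.2, 1.5, 0.2, 1.3, 1.7] [0.5, 1.0, -0.2, 1.1, 0.3, 1.8, 1.7] None 
0 [1.0, 0.6, -0.5, 2.1, 0.3, 0.3, 1.9] [0.7, 0.6, -0.2, 1.9, 0.2, 0.7, 1.9] [0.5, 0.8, -0.2, 1.5, 0.3, 1.3, 1.8] [0.5, 1.0, -0.2, 1.2, 0.4, 1.8, 1.8] [0.4, 1.1, -0.0, 1.0, 0.3, 2.0, 1.9] 
10 [1.2, 0.6, -0.6, 2.1, 0.3, 0.4, 2.1] [0.8, 0.6
[... 1172 characters left out ...]
.5] [0.3, 0.6, 0.3, 1.9, -1.1, 0.5, -0.1] [1.2, 0.7, -0.8, 2.2, 3.1, 0.2, 2.3] [1.4, 0.9, -1.0, 2.3, 3.1, 0.5, 2.5] 
-150 [-0.2, 1.0, 1.0, 1.3, -0.5, 1.3, -0.3] [-0.0, 0.9, 0.7, 1.6, -0.7, 1.0, -0.1] [0.5, 0.7, 0.2, 1.8, -0.9, 0.7, 0.3] [1.0, 0.7, -0.3, 1.9, -1.1, 0.6, 0.7] [1.2, 0.8, -0.6, 2.0, -1.2, 0.6, 0.9] 
-120 [-0.3, 0.9, 0.8, 1.6, -0.4, 0.9, 0.1] [0.0, 0.7, 0.6, 1.7, -0.5, 0.8, 0.3] [0.6, 0.7, 0.1, 1.7, -0.6, 0.9, 0.5] [0.9, 0.8, -0.1, 1.7, -0.8, 1.1, 0.8] [1.0, 0.9, -0.2, 1.6, -0.8, 1.2, 0.8] 
-90 [-0.2, 0.7, 0.6, 1.9, -0.1, 0.6, 0.4] [0.1, 0.7, 0.4, 1.8, -0.3, 0.7, 0.7] [0.6, 0.7, -0.0, 1.6, -0.4, 1.1, 0.8] [0.8, 0.9, -0.1, 1.4, -0.5, 1.4, 0.9] [0.8, 1.0, -0.1, 1.3, -0.6, 1.6, 0.9]
```

View pics/c5.png

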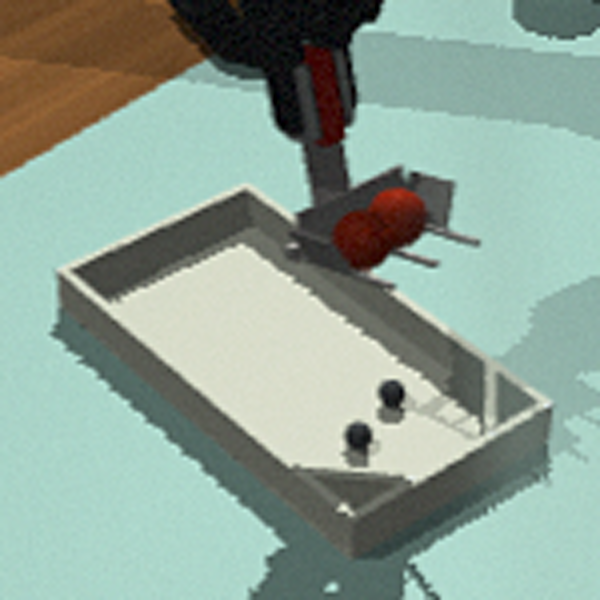

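Both shots stayed in the tray at crop (392,393) and (358,436), and both agates are in the scoop. Next I'll carry them to the dish and tip.

Run:
```python
from h import *
C=np.array([.5255,-.2954]);y=np.radians(-40);d=np.array([np.cos(y),np.sin(y)])
def go(up,z,v):
    p,q=about([.07,0,.002],np.r_[C-.015*d,z],y,np.radians(up));arm.line_to(p,velocity=v,ori=q)
go(18,.135,.13)
go(18,.082,.08)
go(8,.066,.06)
for up,z in((0,.057),(-6,.054),(-12,.052),(-20,.052),(-30,.052),(-42,.052)): go(up,z,.05)
print(arm.read_ft_force().round(2));arm.pause(.3)
im=snapshot("scene");s=snapshot("side")
cv2.imwrite("pics/c6.png",np.hstack([cv2.resize(im[230:340,95:235],None,fx=2.8,fy=2.8),cv2.resize(s[210:320,300:440],None,fx=2.8,fy=2.8)]))
print(arm.read_time())
```

```text
[-0.73  0.73 -0.94]
23.2417
```

View pics/c6.png

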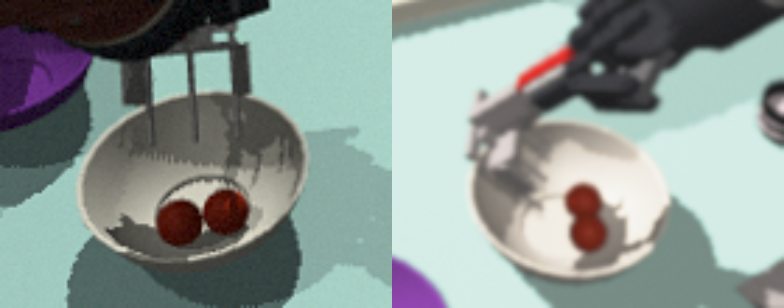

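Both agates are in the dish. Now I'll return the scoop to its original free spot on the mat.

Run:
```python
from h import *
C=np.array([.5255,-.2954]);y=np.radians(-40);d=np.array([np.cos(y),np.sin(y)])
for up,z in((-42,.10),(0,.15)):
    p,q=about([.07,0,.002],np.r_[C-.015*d,z],y,np.radians(up));arm.line_to(p,velocity=.12,ori=q)
yb=np.radians(-22.9)
p,q=tool([.5359,.2686,.13],yb,0);arm.line_to(p,velocity=.2,ori=q)
p,q=tool([.5359,.2686,.008],yb,0);arm.line_to(p,velocity=.12)
for z in(.003,.002,.001,.0003,-.0005,-.0012):
    p,q=tool([.5359,.2686,z],yb,0);arm.line_to(p,velocity=.02);f=arm.read_ft_force();print(z,f.round(2))
    if f[2]>1.5:break
arm.move_gripper(0.7);print(arm.read_opening(),arm.read_ft_force().round(2))
p,q=tool([.5359,.2686,.12],yb,0);arm.line_to(p,velocity=.12)
arm.pause(.5)
im=snapshot("scene");cv2.imwrite("pics/end.png",im);print(arm.read_time())
```

```text
0.003 [-0.04  0.61 -0.85]
0.002 [-0.48 -0.19 -1.66]
0.001 [-0.9  -0.05 -0.2 ]
0.0003 [-0.49  0.18 -2.  ]
-0.0005 [-1.81 -1.06  5.17]
0.7015230329559816 [-0.61  0.58 -0.46]
32.3417
```

View pics/end.png

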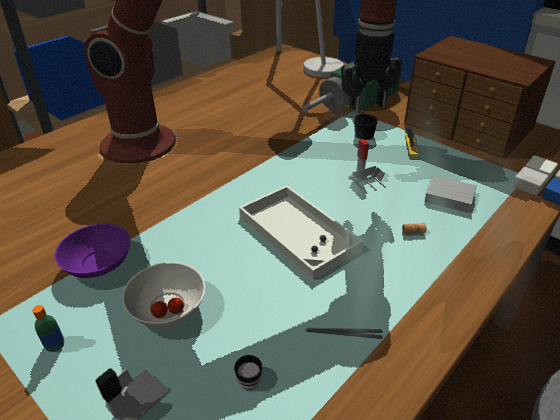

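The scoop stands upright at (363,150) on the mat, the agates are in the dish at (160,309) and (176,305), and the shot is in the tray at (323,239) and (314,249). The gripper is clear.

```bash
python3 -c "
from station import ticket
print(ticket.finish_job())"
```

```text
the job is handed in; nothing more can be done
None
```

The job is done and handed in at about 32 s: both agates are in the white dish, both steel balls are still in the tray, and the scoop stands upright on the mat clear of both.

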